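Shut and latch the gate of the reagent bottle guard

TASK

The gate of the bottle guard on the bench stands open. Lift the latch bar on the gate by its knob so that it passes over the lip of the keeper, swing the gate fully shut, and let the bar drop into the keeper's notch. Leave the gate latched and do not shove or tip the bottles inside.

Things in the scene. Friction and masses are not known exactly. Their poses are not given: they have to be found in the camera images.
- bottle_guard: Low metal cage for bottles, fixed to the bench: grey base plate 190 x 290 mm, 12 mm high, posts and rails up to 128 mm. Origin: centre of its underside. Own x points from the gate to the back, y to the keeper side, z up; yaw within 0.35 rad. Shut gate lies along y at x = -80 mm; hinge line at (-80, -120), keeper at (-80, 130) mm. Bottles stand at least 85 mm behind the shut gate.
- gate (a joint): Gate angle about its upright hinge, rad: 0 = fully shut (a stop), growing as the free edge swings out towards the robot, up to 1.5; starts at 0.45 to 0.8. Frame of flat bars 8 mm thick, 221 mm from hinge line to free edge, 22 to 100 mm above the bench. Turns easily (about 0.04 N m of friction) and stays where it is left.
- latch_bar (a joint): Angle of the latch bar about its level pivot on the gate, rad: 0 = level, down on its stop, where it falls by its own weight; grows as the knob end is lifted, up to 0.9. Starts at 0. Steel bar 8 mm thick, 16 mm high, above the gate's top rail, 106 to 122 mm over the bench, about 0.14 kg; it carries the knob and swings with the gate.
- gate_hinge (a point): Point on the gate's upright hinge line, 114 mm above the bench.
- latch_pivot (a point): Pivot of the latch bar on the gate, 60 mm from the hinge line, 114 mm above the bench.
- latch_knob (a point): Middle of the black upright knob (16 mm diameter) on the bar; 144 mm above the bench when the bar is level, the knob then spans 122 to 162 mm. 125 mm from the pivot, 185 mm from the hinge line, straight above the gate. The gate's top is at 100 mm: free room on both sides of the knob. Raising the knob 15 mm just clears the keeper's lip, 25 to 35 mm clears it well.
- latch_tip (a point): Point in the bar near its free end, 190 mm from the pivot and 250 mm from the hinge line, at the bar's mid height: it comes to lie in the keeper's notch. The bar ends 16 mm beyond it.
- keeper_notch (a point): Where latch_tip lies when latched: middle of the keeper's notch on the guard's left front post (seen from the robot), 114 mm above the bench. The notch is open above and 18 mm wide across the gate, between a front lip 8 mm thick with its top at 126 mm and a back plate with its top at 140 mm. A level bar strikes the lip and the gate cannot shut.
- bottle_large: Brown reagent bottle, 62 mm diameter, 150 mm high, loose in the guard at the back on the hinge side; origin at the centre of its underside.
- bottle_medium: White reagent bottle, 50 mm diameter, 115 mm high, loose in the guard, back middle; origin at the centre of its underside.
- bottle_small: Small white reagent bottle, 40 mm diameter, 85 mm high, loose in the guard, back on the keeper side; origin at the centre of its underside.

How it is judged:
By the outcome, as a careful person would: the job done as asked, in the order asked, and still so for the second after the job is handed in, with the robot touching nothing.
It also fails if it takes over 35 s, if anything falls off the work surface, if the arm or the gripper's body presses on something with over 40 N, if the wrist force passes 120 N, or if a joint passes its speed limit or range.

ROBOT

A 6-joint arm with a two-finger parallel gripper is mounted at the origin on a cart in front of the work surface, level with it; the furniture and walls round the work are solid. World frame = base frame: x ahead of the robot, y to its left, z up, the work surface at z = 0. Lengths are in m, angles in rad, forces in N, time in s.
With the tool pointing down it reaches from about 0.225 to 0.875 m from the base axis. Payload 3.4 kg.
Tool frame: the origin (TCP) lies at the very end of the fingers, on their centre line; the grasp point (between the pads) lies 19 mm behind it; z points along the fingers, y is the direction in which the jaws open and shut (so a half turn about z gives the same grasp; the last joint's range is limited). The gripper opens to 85 mm and grips with 20 to 120 N. Pads are 22 mm wide; open, the fingers measure 114 mm over their backs; the gripper's body (76 mm by 85 mm) begins 54 mm behind the grasp point. The pads swing forward as they close: fully open they stand 13 mm farther back than shut.
Start: joints at [1.175, 0.276, 1.505, -0, 1.361, -0.121], TCP at [0.156, 0.553, 0.231] pointing down, gripper open.
Joint ranges: [-2.89, 2.89], [-0.75, 2.08], [0.22, 2.7], [-1.18, 4.32], [0.11, 2.71], [-2.7, 2.7]. Speed limits (rad/s): [2.57, 2.57, 3.14, 3.14, 3.14, 3.14].

INTERFACE

Orientations are given as a unit quaternion [w, x, y, z].
In Python, from rig import manip, viewer, job gives the robot as it stands.
- The arm moves only by the shell command python3 -m crank 'ROWS' [OPENING] [FORCE]. ROWS is JSON, a list of rows, each a list of 6 numbers: the shift along the tool's x, y, z in m, then the turn, a rotation vector about the tool's x, y, z in degrees. In form: [[dx, dy, dz, rx, ry, rz], ...]. A call has 1 to 20 rows; each row is the pose to reach, as a shift and turn from the pose measured when the call began, along the tool's axes at that moment; what a row does not reach only later rows make up. A row lasts 1/8 s, in which the tool goes at most 62.5 mm and 10.7 degrees, less where a joint would pass 70% of its speed; a pose out of reach is approached as far as the arm can. A call with a gripper value outside its range is refused whole. OPENING is the opening, from 0 (shut) to 1 (fully open), set as the call begins (- or left out, the last holds). The fingers move at their own pace and stop on an object; FORCE is the grip in N (left out, the last holds). Time passes only in rows, so rows that repeat a pose let the fingers close. It gives the time, the measured TCP pose, the force and the opening at its end, in the units of the state.
- manip.get_state(): the state, without advancing time (a new reading comes with each control period).
- viewer.get_image(name): name is "scene" or "side" or "wrist"; returns a dict with "frame" (480x640x3 uint8, blue, green, red), "range_z" (480x640 float32, m along the optical axis (not along the pixel's ray), 0 where there is no reading), "intrinsics" (3x3 intrinsics, pixels), "world_from_camera" (4x4, takes a point from camera to world coordinates); the wrist camera has in their place "mount" (4x4, takes a point from camera to tool coordinates, whose origin is the TCP and whose axes are the flange's). Camera axes: x right, y up, looking along -z (the intrinsics and any distortion apply to the point x, -y, -z); pixel columns grow to the right and rows downward; lengths in m; the calibration is good to about 2 mm. The wrist camera is an equidistant fisheye: a pixel r from the principal point sees the ray r / f radians off the axis. A picture is of the moment at which its call begins: read the wrist's pose just before it.
- job.sign_off(): hands the job in, once; it reports no verdict.
The state is a dict: "clock": time; "qpos": joint angles; "qd": joint speeds; "effort": joint torques, N m; "position": TCP position; "ee_rot": TCP orientation; "contact_force": force on the tool from outside, world axes, zero at the start; "moment": the same for the moment, N m; "width": finger opening in m.
Only numpy, scipy, OpenCV 4.12 (cv2) and the standard library are available. Lean on these libraries where they do the work, as an engineer would, in place of code of your own. Each camera call takes 0.05 s, during which the arm holds its last target. There are 200 camera calls.

## Working session

There is one attempt and no reset: what is moved stays moved. The work goes in short steps, Python scripts to look and compute and a shell command to move; the robot and the scene stay as the last step left them, time stands still between calls to the robot, and variables do not carry over. Pictures are saved under pics/ and viewed, about 8 in all and at most 12, crops included, and the job is handed in when it is done.

```bash
mkdir -p pics; ls; python3 - <<'E'
from rig import manip, viewer
import cv2,numpy as np
s=manip.get_state()
for k,v in s.items(): print(k,np.round(v,4))
ims={}
for n in("scene","side"):
    d=viewer.get_image(n); np.savez(f'pics/{n}0.npz',**d); ims[n]=d['frame']; print(n,d['intrinsics'].round(1).tolist(),d['world_from_camera'].round(3).tolist())
    cv2.imwrite(f'pics/{n}0.png',d['frame'])
E
```

```text
pics
clock 0.0
qpos [ 1.175   0.2766  1.5061 -0.      1.3607 -0.121 ]
qd [-0.0003  0.001  -0.0013 -0.0008 -0.0011 -0.0019]
effort [ 1.00000e-04 -4.16782e+01 -2.45807e+01  5.00000e-04  1.12000e-02
 -0.00000e+00]
position [0.1558 0.5529 0.2304]
ee_rot [-2.000e-04  1.370e-01  9.906e-01 -9.000e-04]
contact_force [-0.4094  0.0286  0.0801]
moment [-0.001  -0.0602  0.0205]
width 0.0855
scene [[446.7, 0.0, 314.3], [0.0, 446.7, 239.3], [0.0, 0.0, 1.0]] [[0.678, 0.577, -0.456, 0.292], [-0.735, 0.529, -0.424, -0.328], [-0.004, 0.622, 0.783, 0.79], [0.0, 0.0, 0.0, 1.0]]
side [[518.4, 0.0, 329.9], [0.0, 518.4, 238.2], [0.0, 0.0, 1.0]] [[0.452, 0.565, -0.69, 0.093], [-0.892, 0.305, -0.335, -0.243], [0.021, 0.766, 0.642, 0.675], [0.0, 0.0, 0.0, 1.0]]
```

View pics/scene0.png

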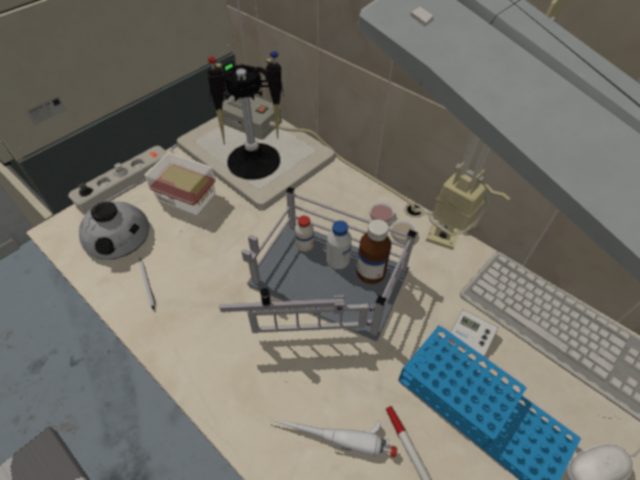

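View pics/side0.png

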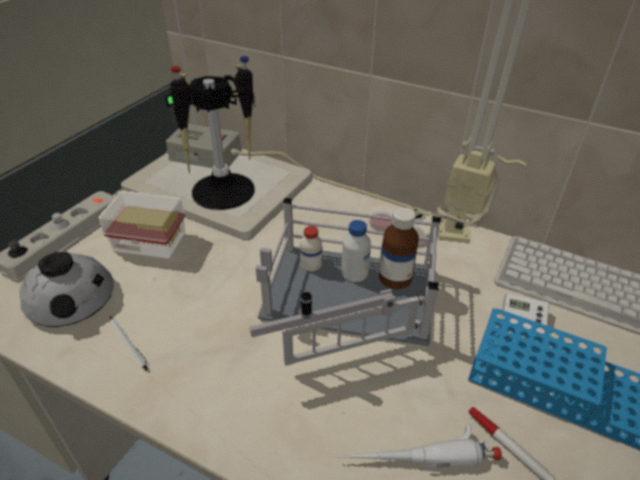

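The scene view shows the knob at about (266,297), the bar's free end at (222,307), the keeper post at (253,250) and the hinge near (375,305). In the side view the knob is at (306,303), the bar's end at (253,330) and the hinge post at (433,285). A grey overhead shelf crosses the top right of the scene view.

```bash
cat > h.py <<'E'
import numpy as np,cv2
def load(n): return dict(np.load(f'pics/{n}.npz'))
def ray(d,u,v):
    K=d['intrinsics'];T=d['world_from_camera']
    c=np.array([(u-K[0,2])/K[0,0],-(v-K[1,2])/K[1,1],-1]); return T[:3,3],T[:3,:3]@c
def plane(d,u,v,z):
    o,r=ray(d,u,v); return o+r*(z-o[2])/r[2]
def cloud(d):
    v,u=np.mgrid[:480,:640]; K=d['intrinsics'];T=d['world_from_camera']; Z=d['range_z']
    P=np.stack([(u-K[0,2])/K[0,0]*Z,-(v-K[1,2])/K[1,1]*Z,-Z],-1)@T[:3,:3].T+T[:3,3]
    P[Z==0]=np.nan; return P
def knob(d,box):
    x0,y0,x1,y1=box; g=d['frame'][y0:y1,x0:x1].max(2); m=(g<60).astype(np.uint8)
    n,l,s,c=cv2.connectedComponentsWithStats(m); i=1+np.argmax(s[1:,4]); return s[i]+np.array([x0,y0,0,0,0]),c[i]+[x0,y0]
E
python3 - <<'E'
from h import *
np.set_printoptions(precision=4,suppress=True)
for n,box in(("scene0",(250,280,285,312)),("side0",(292,285,322,322))):
    d=load(n);P=cloud(d)
    st,c=knob(d,box);print(n,st,c,plane(d,*c,.144))
    # bar: points with z in 112..128 & metallic in region
    m=(P[...,2]>.116)&(P[...,2]<.13)
    m[:, :]&=True
    sub=np.zeros_like(m); 
    a=(slice(285,320),slice(215,400)) if n=='scene0' else (slice(280,340),slice(245,440))
    sub[a]=m[a]; Q=P[sub]; 
    v,u=np.where(sub); 
    line=cv2.fitLine(Q[:,:2].astype(np.float32),cv2.DIST_HUBER,0,.001,.001).ravel(); print('bar',len(Q),line, 'yaw',np.arctan2(line[1],line[0]))
    t=(Q[:,:2]-line[2:])@line[:2]; print(line[2:]+line[:2]*t.min(),line[2:]+line[:2]*t.max())
    if n=='scene0':
        print('keeper',plane(d,253,241,.14)); print('shelf',P[60,480],P[30,400],P[120,600],P[200,630]); 
        for px in((375,340),(258,300)): print(P[px[1],px[0]])
    # base plate
    mb=(P[...,2]>.006)&(P[...,2]<.018)
    hs=d['frame'].astype(int); grey=mb&(hs[...,2]<hs[...,0]+8)
    k=np.zeros_like(mb);k[200:360,230:440]=1
    X=P[grey&k][:,:2].astype(np.float32); 
    r=cv2.minAreaRect(X*1000);print('base',r)
    cv2.imwrite(f'pics/m_{n}.png',(grey&k).astype(np.uint8)*255)
d=load('scene0');P=cloud(d)
m=(P[...,2]>.25)&np.isfinite(P[...,2]); print('high pts',np.nanmin(P[m],0),np.nanmax(P[m],0))
a,b=cv2.imread('pics/scene0.png'),cv2.imread('pics/side0.png')
cv2.imwrite('pics/z.png',np.hstack([cv2.resize(a[180:350,210:430],None,fx=1.8,fy=2.4*.75),cv2.resize(b[190:360,240:450],None,fx=1.8,fy=1.8)]))
E
```

```text
scene0 [260 286  11  21 161] [265.323  295.3851] [0.5237 0.0007 0.144 ]
bar 849 [ 0.716  -0.6981  0.5647 -0.0456] yaw -0.7726875
[0.4622 0.0543] [ 0.6757 -0.1538]
keeper [0.5903 0.1049 0.14  ]
shelf [ 0.6009 -0.2084  0.6141] [ 0.5942 -0.1406  0.6163] [ 0.5993 -0.3001  0.6077] [ 0.5609 -0.3416  0.5907]
[ 0.6453 -0.1549  0.0086]
[0.5574 0.0766 0.0009]
base ((695.2389526367188, 6.8010101318359375), (190.9362335205078, 289.4585876464844), 16.41948890686035)
side0 [300 291  12  27 246] [305.7724 303.7033] [ 0.5224 -0.0009  0.144 ]
bar 1158 [ 0.7123 -0.7019  0.5183 -0.0011] yaw -0.7780015
[0.4625 0.0539] [ 0.6676 -0.1482]
base ((696.3482666015625, 5.5997314453125), (191.14710998535156, 287.1419372558594), 16.112890243530273)
high pts [ 0.3999 -0.3715  0.25  ] [1.0074 0.6318 0.6378]
```

View pics/z.png

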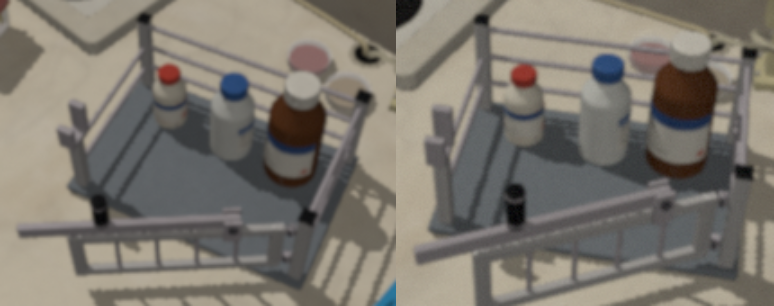

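The crop confirms the layout. The bar runs over the gate with the knob on it, the two keeper plates are on the left post, and the bottles stand well back. The guard is at about (0.696, 0.006) with a yaw of 0.284, and the gate angle is about 0.49. Next I'll write a helper that turns target poses into tool-frame shifts.

```bash
cat > plan.py <<'E'
from h import *
from scipy.spatial.transform import Rotation as R
from rig import manip
np.set_printoptions(precision=4,suppress=True)
def rot(q): return R.from_quat(np.r_[q[1:],q[0]])
C=np.array([.6958,.006]);YAW=.284
H=C+R.from_euler('z',YAW).as_matrix()[:2,:2]@[-.08,-.12]
def pose(g,a,z,hinge=H,yaw=YAW,rk=.125):
    """TCP pose holding the knob: gate angle g, bar angle a, TCP height z when level"""
    th=yaw+np.pi/2+g; rad=np.array([np.cos(th),np.sin(th),0]); up=np.array([0,0,1.]); nrm=np.cross(rad,up)
    d=rk*rad+(z-.114)*up; Ra=R.from_rotvec(-a*np.cross(up,rad))
    p=np.r_[hinge,0]+.06*rad+.114*up+Ra.apply(d)
    y=nrm; zt=-up; x=np.cross(y,zt)
    return p,Ra*R.from_matrix(np.c_[x,y,zt])
def row(p,r,s=None):
    s=s or manip.get_state(); q=rot(s['ee_rot'])
    return np.r_[q.inv().apply(p-s['position']),np.degrees((q.inv()*r).as_rotvec())].round(4)
E
python3 - <<'E'
from plan import *
p,r=pose(.494,0,.225);print(H,p,r.as_matrix());print(row(p,r))
E
```

```text
[ 0.6526 -0.1316] [0.5228 0.0002 0.225 ] [[-0.7019  0.7123  0.    ]
 [ 0.7123  0.7019  0.    ]
 [ 0.      0.     -1.    ]]
[-0.5032 -0.4325  0.0061 -0.0943  0.0123 29.6779]
```

```bash
python3 -m crank '[[-0.018,-0.015,-0.005,0,0,1],[-0.054,-0.046,-0.01,0,0,3],[-0.09,-0.077,-0.01,0,0,5],[-0.126,-0.108,-0.01,0,0,7],[-0.162,-0.139,-0.01,0,0,9],[-0.2,-0.172,-0.01,0,0,12],[-0.24,-0.206,-0.01,0,0,15],[-0.28,-0.24,-0.01,0,0,18],[-0.32,-0.275,-0.01,0,0,20],[-0.36,-0.309,-0.01,0,0,22],[-0.4,-0.344,-0.01,0,0,24],[-0.44,-0.378,-0.005,0,0,26],[-0.475,-0.408,0,0,0,28],[-0.495,-0.425,0.005,0,0,29],[-0.503,-0.4325,0.006,0,0,29.7],[-0.503,-0.4325,0.006,0,0,29.7]]' 1 40
python3 - <<'E'
from plan import *
from rig import viewer
s=manip.get_state();d=viewer.get_image('wrist');np.savez('pics/w1.npz',pos=s['position'],q=s['ee_rot'],**d);cv2.imwrite('pics/w1.png',d['frame'])
d=viewer.get_image('scene');np.savez('pics/scene1.npz',**d)
print(s['qpos'],d['intrinsics'].shape)
p,r=pose(.494,0,.128);print(row(p,r,s))
w=dict(np.load('pics/w1.npz'));print(w['intrinsics'],w['mount'])
E
```

```text
clock: 2.1
position: [0.5221, -0.0002, 0.2251]
ee_rot: [-0.0, 0.387, 0.922, -0.001]
contact_force: [0.0, -0.4, -0.3]
width: 0.0854
[-0.1328  0.2007  1.624  -0.0015  1.3182 -0.9088] (3, 3)
[-0.0002  0.001   0.0971 -0.1079 -0.0067 -0.0937]
[[371.6483   0.     316.8183]
 [  0.     371.6483 246.1716]
 [  0.       0.       1.    ]] [[-0.0009  0.9528  0.3036  0.0772]
 [ 1.      0.0006  0.0009  0.001 ]
 [ 0.0006  0.3036 -0.9528 -0.1433]
 [ 0.      0.      0.      1.    ]]
```

View pics/w1.png

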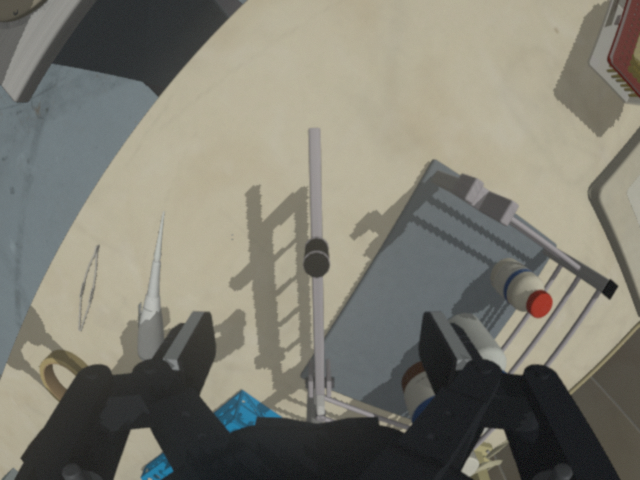

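The wrist view shows the knob's top face near (317,264), centred between the fingertips (about 195 and 437). The keeper's lip is at (470,187) and its back plate at (497,208). I'll convert the knob position.

```bash
python3 - <<'E'
from plan import *
w=dict(np.load('pics/w1.npz'));K=w['intrinsics'];M=w['mount'];q=rot(w['q'])
def wr(u,v,z):
    a=np.array([u-K[0,2],v-K[1,2]]);r=np.hypot(*a);t=r/K[0,0];c=np.r_[a/r*np.sin(t),np.cos(t)]*[1,-1,-1]
    o=q.apply(M[:3,3])+w['position'];d=q.apply(M[:3,:3]@c);return (o+d*(z-o[2])/d[2])
m=(w['frame'].max(2)<75).astype(np.uint8);m[300:]=0;m[:200]=0;m[:,:290]=0;m[:,345:]=0
n,l,st,c=cv2.connectedComponentsWithStats(m);i=1+np.argmax(st[1:,4]);print(st[i],c[i])
k=wr(*c[i],.144);print('knob',k,wr(317,264,.162)); g=k[:2]-H;print(np.hypot(*g),np.arctan2(g[1],g[0])-YAW-np.pi/2)
lip=wr(470,187,.126);bk=wr(497,208,.14);print('lip',lip,'back',bk,'model notch',H+.25*np.array([-np.sin(YAW),np.cos(YAW)]))
print('bar tip end',wr(315,128,.122))
E
```

```text
[304 253  25  24 446] [315.8139 264.4753]Traceback (most recent call last):
  File "<stdin>", line 8, in <module>
  File "<stdin>", line 5, in wr
KeyError: 'position'
```

```bash
python3 - <<'E'
from plan import *
w=dict(np.load('pics/w1.npz'));K=w['intrinsics'];M=w['mount'];q=rot(w['q'])
def wr(u,v,z):
    a=np.array([u-K[0,2],v-K[1,2]]);r=np.hypot(*a);t=r/K[0,0];c=np.r_[a/r*np.sin(t),np.cos(t)]*[1,-1,-1]
    o=q.apply(M[:3,3])+w['pos'];d=q.apply(M[:3,:3]@c);return (o+d*(z-o[2])/d[2])
k=wr(316,263.5,.162);print('knob',k); g=k[:2]-H;print(np.hypot(*g),np.arctan2(g[1],g[0])-YAW-np.pi/2)
print('lip',wr(470,187,.126),'back',wr(497,208,.14),'model notch',H+.25*np.array([-np.sin(YAW),np.cos(YAW)]))
print('bar end',wr(315,128,.122),pose(.494,0,.1)[0])
E
```

```text
knob [0.5217 0.0004 0.162 ]
0.18586345491783848 0.49726781181857893
lip [0.5682 0.1055 0.126 ] back [0.5876 0.1084 0.14  ] model notch [0.5826 0.1084]
bar end [0.4659 0.0561 0.122 ] [0.5228 0.0002 0.1   ]
```

The knob agrees to within about 1 mm, so I'll descend straight down and grip.

```bash
python3 -m crank '[[0,0.0005,0.03,0,0,0],[0,0.0005,0.065,0,0,0],[0,0.0005,0.09,0,0,0],[0,0.0005,0.097,0,0,0],[0,0.0005,0.097,0,0,0]]' 1 40
python3 -m crank '[[0,0,0,0,0,0],[0,0,0,0,0,0],[0,0,0,0,0,0],[0,0,0,0,0,0],[0,0,0,0,0,0],[0,0,0,0,0,0]]' 0.05 40
python3 - <<'E'
from plan import *
s=manip.get_state();g0=.495
z=s['position'][2];
p0,r0=pose(g0,0,z);o=s['position']-p0;print('off',o)
for a in(.06,.12,.18,.24): 
    p,r=pose(g0,a,z);print(a,row(p+o,r,s))
E
```

```text
clock: 2.82
position: [0.522, 0.0018, 0.1289]
ee_rot: [-0.0, 0.386, 0.923, -0.001]
contact_force: [0.9, 0.1, -0.3]
width: 0.0855
clock: 3.58
position: [0.5221, 0.0018, 0.1292]
ee_rot: [0.0, 0.386, 0.923, -0.0]
contact_force: [-0.8, -0.1, 3.4]
width: 0.0151
off [-0.0005  0.0017  0.    ]
0.06 [-0.0011 -0.     -0.0075 -0.0486  3.4602  0.0041]
0.12 [-0.0027 -0.     -0.0149 -0.0487  6.8979  0.0027]
0.18 [-0.0047 -0.     -0.0221 -0.0488 10.3357  0.0012]
0.24 [-0.0072 -0.     -0.0293 -0.0489 13.7734 -0.0002]
```

```bash
python3 -m crank '[[-0.001,0,-0.0075,0,3.5,0],[-0.0027,0,-0.015,0,7,0],[-0.0047,0,-0.022,0,10.3,0],[-0.0072,0,-0.0293,0,13.8,0],[-0.0072,0,-0.0293,0,13.8,0]]'
python3 - <<'E'
from plan import *
from rig import viewer
s=manip.get_state();print(s['width'],s['contact_force'],s['position'])
d=viewer.get_image('side');cv2.imwrite('pics/s2.png',d['frame'])
g0=.495
p0,r0=pose(g0,.24,.129);o=s['position']-p0;print('off',o)
o=R.from_euler('z',-g0).apply(o)
for g in np.arange(.45,-.03,-.05): 
    p,r=pose(g,.24,.129);print(round(g,3),row(p+R.from_euler('z',g).apply(o),r,s))
E
```

```text
clock: 4.2
position: [0.5269, -0.0031, 0.1583]
ee_rot: [-0.112, 0.383, 0.916, 0.046]
contact_force: [-1.8, 2.7, 2.6]
width: 0.015
0.014987147966734279 [-1.8405  2.6967  2.6025] [ 0.5269 -0.0031  0.1583]
off [-0.0007  0.0019  0.    ]
0.45 [-0.0002  0.0081 -0.0001 -0.6625 -0.1809  2.4351]
0.4 [-0.0008  0.017  -0.0002 -1.3478 -0.1793  5.2167]
0.35 [-0.0019  0.026  -0.0005 -2.0332 -0.1776  7.9983]
0.3 [-0.0034  0.0348 -0.0009 -2.7185 -0.1758 10.7799]
0.25 [-0.0054  0.0436 -0.0014 -3.4037 -0.174  13.5615]
0.2 [-0.0077  0.0522 -0.002  -4.089  -0.172  16.3432]
0.15 [-0.0105  0.0607 -0.0027 -4.7742 -0.17   19.1248]
0.1 [-0.0137  0.0691 -0.0035 -5.4595 -0.168  21.9064]
0.05 [-0.0172  0.0773 -0.0044 -6.1446 -0.1658 24.6881]
0.0 [-0.0212  0.0853 -0.0054 -6.8298 -0.1636 27.4697]
```

View pics/s2.png

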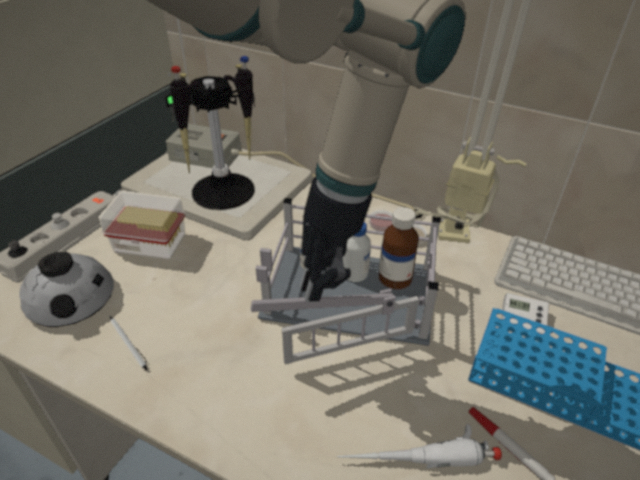

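The bar is lifted: its free end is now at (253,302), up from (253,330), with the gate still open. I'll swing to a gate angle of 0.05 and check the force.

```bash
python3 -m crank '[[-0.0001,0.004,0,-0.3,-0.1,1.2],[-0.0002,0.0081,-0.0001,-0.65,-0.2,2.4],[-0.0005,0.0125,-0.0002,-1,-0.2,3.8],[-0.0008,0.017,-0.0002,-1.35,-0.2,5.2],[-0.0013,0.0215,-0.0004,-1.7,-0.2,6.6],[-0.0019,0.026,-0.0005,-2,-0.2,8],[-0.0026,0.0304,-0.0007,-2.4,-0.2,9.4],[-0.0034,0.0348,-0.0009,-2.7,-0.2,10.8],[-0.0044,0.0392,-0.0011,-3,-0.2,12.2],[-0.0054,0.0436,-0.0014,-3.4,-0.2,13.6],[-0.0065,0.0479,-0.0017,-3.75,-0.2,15],[-0.0077,0.0522,-0.002,-4.1,-0.2,16.3],[-0.009,0.0565,-0.0023,-4.4,-0.2,17.7],[-0.0105,0.0607,-0.0027,-4.8,-0.2,19.1],[-0.012,0.065,-0.0031,-5.1,-0.2,20.5],[-0.0137,0.0691,-0.0035,-5.5,-0.2,21.9],[-0.0155,0.0732,-0.004,-5.8,-0.2,23.3],[-0.0172,0.0773,-0.0044,-6.1,-0.2,24.7],[-0.0172,0.0773,-0.0044,-6.1,-0.2,24.7]]'
python3 - <<'E'
from plan import *
from rig import viewer
s=manip.get_state();print(s['width'],s['contact_force'],s['moment'],s['position'])
d=viewer.get_image('wrist');cv2.imwrite('pics/w3.png',d['frame'])
g0=.05
p0,r0=pose(g0,.24,.129);o=s['position']-p0;print('off',o)
o=R.from_euler('z',-g0).apply(o)
for g in np.arange(.05,-.05,-.01): 
    p,r=pose(g,.24,.129);print(round(g,3),row(p+R.from_euler('z',g).apply(o),r,s))
E
```

```text
clock: 6.62
position: [0.5949, 0.0393, 0.1584]
ee_rot: [-0.097, 0.576, 0.809, 0.069]
contact_force: [-2.1, 5.6, 2.1]
width: 0.0149
0.01489492749654256 [-2.1458  5.6055  2.1367] [ 0.6047  0.3334 -0.028 ] [0.5949 0.0393 0.1584]
off [0.0006 0.0029 0.0001]
0.05 [ 0.      0.      0.      0.0605  0.0647 -0.0232]
0.04 [-0.      0.0018 -0.     -0.0754  0.0644  0.5334]
0.03 [-0.0001  0.0036 -0.     -0.2113  0.0641  1.09  ]
0.02 [-0.0001  0.0054 -0.     -0.3472  0.0639  1.6467]
0.01 [-0.0002  0.0072 -0.     -0.4831  0.0636  2.2033]
-0.0 [-0.0003  0.009  -0.0001 -0.6189  0.0633  2.7599]
-0.01 [-0.0004  0.0108 -0.0001 -0.7548  0.0631  3.3165]
-0.02 [-0.0005  0.0126 -0.0001 -0.8907  0.0628  3.8731]
-0.03 [-0.0007  0.0144 -0.0001 -1.0266  0.0625  4.4297]
-0.04 [-0.0008  0.0162 -0.0002 -1.1625  0.0622  4.9863]
```

View pics/w3.png

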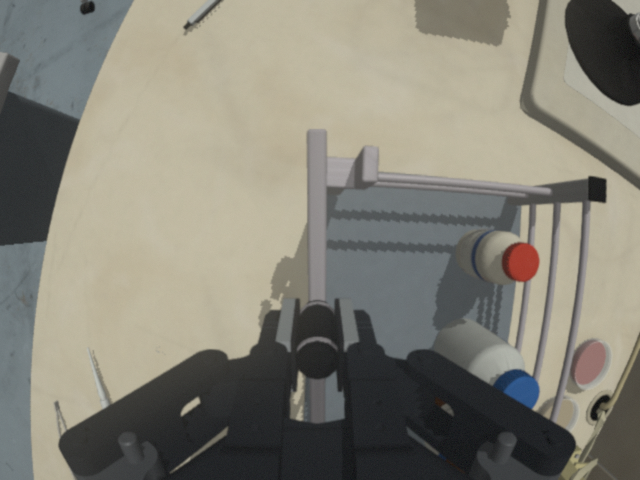

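The wrist view shows the raised bar (317,130–300) passing over the lip, with the back plate just ahead at (370,165). I'll close the last few hundredths slowly.

```bash
python3 -m crank '[[0,0.0018,0,-0.1,0,0.5],[0,0.0036,0,-0.2,0,1.1],[-0.0001,0.0054,0,-0.35,0,1.65],[-0.0002,0.0072,0,-0.5,0,2.2],[-0.0003,0.009,0,-0.6,0,2.75],[-0.0003,0.009,0,-0.6,0,2.75]]'
python3 -m crank '[[0,0.001,0,-0.05,0,0.3],[0,0.002,0,-0.1,0,0.6],[0,0.002,0,-0.1,0,0.6]]'
python3 - <<'E'
from plan import *
s=manip.get_state();r=rot(s['ee_rot']);print('tool-frame force',r.inv().apply(s['contact_force']),s['moment'],'jaw yaw',np.arctan2(*r.as_matrix()[[1,0],1]),s['width'])
E
```

```text
clock: 7.42
position: [0.6035, 0.0421, 0.1584]
ee_rot: [-0.095, 0.596, 0.794, 0.072]
contact_force: [-1.1, 5.1, 1.1]
width: 0.015
clock: 7.8
position: [0.6036, 0.0424, 0.158]
ee_rot: [-0.097, 0.6, 0.791, 0.07]
contact_force: [-5.6, 3.4, 2.6]
width: 0.0148
tool-frame force [ 5.2247 -4.5027 -1.3281] [0.332  0.7405 0.147 ] jaw yaw 0.2746100249445006 0.014839111899724018
```

```bash
python3 -m crank '[[0,0.001,0,0,0,0],[0,0.0025,0,0,0,0],[0,0.0025,0,0,0,0]]'
python3 - <<'E'
from plan import *
from rig import viewer
s=manip.get_state();r=rot(s['ee_rot']);print('tool-frame force',r.inv().apply(s['contact_force']),'jaw yaw',np.arctan2(*r.as_matrix()[[1,0],1]))
d=viewer.get_image('wrist');cv2.imwrite('pics/w4.png',d['frame'])
yaw=np.arctan2(*r.as_matrix()[[1,0],1])
p0,_=pose(0,.24,.129,yaw=yaw);o=s['position']-p0;print('off',o)
for a in(.18,.12,.06,.03,0): 
    p,q=pose(0,a,.129,yaw=yaw);print(a,row(p+o,q,s))
E
```

```text
clock: 8.18
position: [0.6035, 0.0426, 0.1576]
ee_rot: [-0.099, 0.599, 0.791, 0.068]
contact_force: [-6.6, 3.0, 3.4]
width: 0.0147
tool-frame force [ 5.3251 -5.5904 -2.1593] jaw yaw 0.2758414812710986
off [-0.0006  0.0031 -0.0007]
0.18 [ 0.0007  0.0001  0.0075 -0.5711 -3.4359 -0.1217]
0.12 [ 0.0009  0.0001  0.0151 -0.5747 -6.8736 -0.1046]
0.06 [  0.0007   0.0002   0.0226  -0.578  -10.3113  -0.0874]
0.03 [  0.0004   0.0003   0.0264  -0.5796 -12.0302  -0.0787]
0 [ -0.       0.0003   0.0301  -0.581  -13.749   -0.07  ]
```

View pics/w4.png

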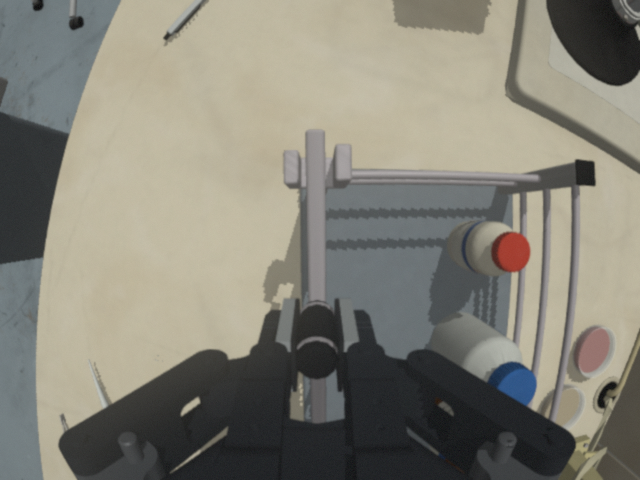

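The bar at (316,165) is centred between the lip (291,168) and the back plate (343,163), and the push is met by the stop. The gate is shut, so I'll lower the bar into the notch.

```bash
python3 -m crank '[[0.0004,0.001,0.004,0,-1.7,0],[0.0007,0.001,0.0075,0,-3.4,0],[0.0009,0.001,0.0113,0,-5.2,0],[0.0009,0.001,0.015,0,-6.9,0],[0.0008,0.001,0.019,0,-8.6,0],[0.0007,0.001,0.0226,0,-10.3,0],[0.0004,0.001,0.0262,0,-12,0],[0.0002,0.001,0.0285,0,-13,0],[0.0002,0.001,0.0285,0,-13,0]]'
python3 - <<'E'
from plan import *
from rig import viewer
s=manip.get_state();r=rot(s['ee_rot']);print('tool-frame force',r.inv().apply(s['contact_force']))
d=viewer.get_image('wrist');cv2.imwrite('pics/w5.png',cv2.resize(d['frame'][100:340,200:440],None,fx=2,fy=2))
E
```

```text
clock: 9.35
position: [0.6015, 0.049, 0.1296]
ee_rot: [-0.008, 0.603, 0.798, -0.001]
contact_force: [-4.4, 0.3, 1.0]
width: 0.015
tool-frame force [ 1.5069 -4.1208 -0.9766]
```

View pics/w5.png

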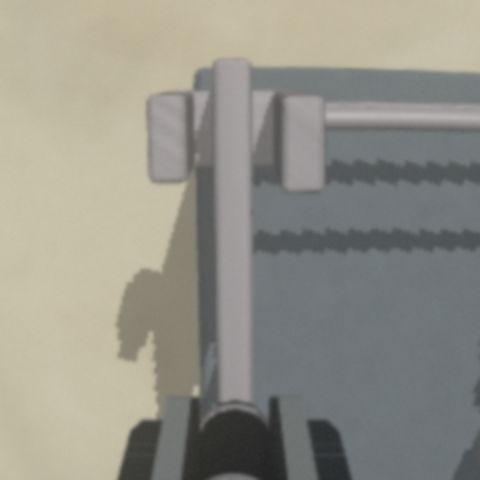

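The bar (233,130) lies between the lip (170) and the back plate (303). I'll ease the push, open the jaws and back out straight up.

```bash
python3 -m crank '[[0,0,0.001,0,0,0],[0,0,0.001,0,0,0],[0,0,0.001,0,0,0],[0,0,0.001,0,0,0],[0,0,0.001,0,0,0]]' 0.5 40
python3 -m crank '[[0,0,-0.01,0,0,0],[0,0,-0.03,0,0,0],[0,0,-0.06,0,0,0],[0,0,-0.09,0,0,0],[0,0,-0.12,0,0,0],[0,0,-0.14,0,0,0],[-0.04,0,-0.15,0,0,0],[-0.04,-0.05,-0.15,0,0,0],[-0.04,-0.1,-0.15,0,0,0],[-0.04,-0.15,-0.15,0,0,0],[-0.04,-0.18,-0.15,0,0,0],[-0.04,-0.2,-0.15,0,0,0],[-0.04,-0.2,-0.15,0,0,0]]'
python3 - <<'E'
from plan import *
from rig import viewer
ims=[]
for n in('scene','side'):
    d=viewer.get_image(n);np.savez(f'pics/{n}9.npz',**d);f=d['frame'];ims.append(cv2.resize(f[180:360,200:450],None,fx=1.6,fy=1.6))
cv2.imwrite('pics/f9.png',np.hstack(ims))
E
```

```text
clock: 10.02
position: [0.6017, 0.0489, 0.1287]
ee_rot: [-0.009, 0.603, 0.798, -0.001]
contact_force: [-0.9, -0.5, -1.0]
width: 0.0427
clock: 11.65
position: [0.422, -0.0456, 0.2813]
ee_rot: [-0.008, 0.603, 0.797, -0.001]
contact_force: [-0.3, 0.3, -0.2]
width: 0.0425
```

View pics/f9.png

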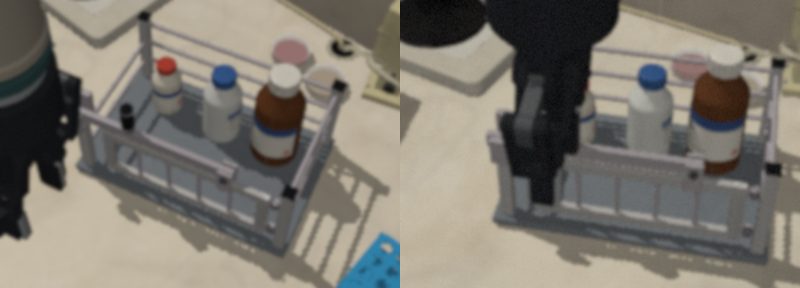

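The gate is shut along the front, the bar runs into the keeper, and all three bottles stand as before. As a last check I'll get the bar height and gate angle from the depth data.

```bash
python3 - <<'E'
from plan import *
from rig import job
P=cloud(load('scene9'));u=np.array([-np.sin(YAW),np.cos(YAW)]);n=np.array([np.cos(YAW),np.sin(YAW)])
Q=P[180:360,200:450].reshape(-1,3);Q=Q[np.isfinite(Q[:,0])]
t=(Q[:,:2]-H)@u;e=(Q[:,:2]-H)@n
for a,b in((.06,.1),(.1,.14),(.14,.17),(.2,.225),(.225,.24)):
    m=(t>a)&(t<b)&(abs(e)<.012)&(Q[:,2]>.108)&(Q[:,2]<.17);print(a,b,m.sum(),'top z',np.percentile(Q[m,2],80),'off gate line',np.median(e[m]))
k=plane(load('scene9'),200+127/1.6,180+118/1.6,.144)[:2]-H;print('knob r,angle',np.hypot(*k),np.arctan2(k[1],k[0])-YAW-np.pi/2)
A,B=load('scene0')['frame'],load('scene9')['frame']
for nm,(x,y,w,h) in dict(small=(294,215,22,16),med=(328,220,24,16),large=(365,220,24,18)).items():
    r=cv2.matchTemplate(B[y-8:y+h+8,x-8:x+w+8],A[y:y+h,x:x+w],cv2.TM_CCOEFF_NORMED);_,v,_,l=cv2.minMaxLoc(r);print(nm,v,np.array(l)-8)
E
```

```text
0.06 0.1 191 top z 0.12241573702593733 off gate line -0.0016329639554318596
0.1 0.14 156 top z 0.12165716651430103 off gate line -0.001927822865951959
0.14 0.17 114 top z 0.12156327238519801 off gate line -0.002169720838872954
0.2 0.225 90 top z 0.12178866150781738 off gate line -0.0019226369580724234
0.225 0.24 51 top z 0.1219953616394639 off gate line -0.0021915837672278615
knob r,angle 0.18456533596582025 0.0003929624715284241
small 0.99977046251297 [0 0]
med 0.9998418688774109 [0 0]
large 0.9998021721839905 [0 0]
```

The bar is level with its top at 122 mm, the gate angle is about 0, and the bottles haven't moved.

```bash
python3 -c "
from rig import job; print(job.sign_off())"
```

```text
the job is handed in; nothing more can be done
None
```

The gate is shut and latched, and the job is handed in. I gripped the knob across the gate, raised it about 30 mm and swung the gate from about 0.49 rad to its stop. Then I lowered the bar into the keeper's notch, let go and backed the arm away, finishing at about 12 s of robot time.

Last checks before handing in:
- **Bar:** it lies level all along, with its top at about 122 mm, and sits between the keeper's lip and back plate.
- **Gate:** the angle measured at the knob is about 0.000 rad.
- **Bottles:** all three show no shift between the first and last scene pictures.
- **Forces:** readings between moves stayed below about 10 N.

No check failed. The arm position and the model of the guard differed by 2 to 3 mm, which did not affect the result.

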